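# Mount the turning mirror and hold it on the red vial

### The arm

A 6-joint arm with a two-finger parallel gripper is mounted at the origin on the work surface. World frame = base frame: x ahead of the robot, y to its left, z up, the work surface at z = 0. Lengths are in m, angles in rad, forces in N, time in s.
With the tool pointing down it reaches from about 0.375 to 0.975 m from the base axis. Payload 3.8 kg.
Tool frame: the origin (TCP) lies between the finger pads; the fingertips stand 22 mm ahead of it and the grasp point (between the pads) lies 3 mm ahead of it; z points along the fingers, y is the line along which they close (so a half turn about z gives the same grasp; the last joint's range is limited). The gripper opens to 85 mm and grips with 20 to 120 N. Pads are 22 mm wide; open, the fingers measure 114 mm over their backs; the gripper's body (76 mm by 85 mm) begins 54 mm behind the grasp point. The pads swing forward as they close: fully open they stand 13 mm farther back than shut.
Start: joints at [-1.386, 0.264, 1.604, -0, 1.274, -0.037], TCP at [0.148, -0.658, 0.253] pointing down, gripper open.
Joint ranges: [-2.63, 2.63], [-0.94, 2.18], [0.31, 2.57], [-1.31, 4.45], [0, 2.66], [-2.55, 2.55]. Speed limits (rad/s): [2.57, 2.57, 3.14, 3.14, 3.14, 3.14].

### API

Orientations are given as a unit quaternion [w, x, y, z].
In Python, from plant import get_obs, camera, close_job gives the robot as it stands.
- The arm moves only by the tool step_arm, never from a script. Its argument "steps" is a list of rows, each an object with "gripper": the opening, from -1 (shut) to 1 (fully open); "travel": the shift along the world's x, y, z in mm, a list of three; "turn": the turn, a rotation vector about the world's x, y, z in rad, a list of three. A call has 1 to 20 rows; each row is the pose to reach, as a shift and turn from the pose commanded when the call began; what a row does not reach only later rows make up. A row lasts 1/8 s, in which the tool goes at most 62.5 mm and 10.7 degrees, less where a joint would pass 70% of its speed; a pose out of reach is approached as far as the arm can. A call with a gripper value outside its range is refused whole. The fingers move at their own pace and stop on an object; the grip force is fixed at half the most. Time passes only in rows, so rows that repeat a pose let the fingers close. It gives the time, the measured TCP pose, the force, the opening and the grip force at its end, in the units of the state.
- get_obs(): the state, without advancing time (a new reading comes with each control period).
- camera(name): name is "side" or "top" or "wrist"; returns a dict with "frame" (480x640x3 uint8, blue, green, red), "fx", "fy", "cx", "cy" (pixels), "R" (3x3) and "t" (3): a world point X has camera coordinates R X + t. Camera axes: x right, y down, z forward; pixel columns grow to the right and rows downward; lengths in m; the calibration is good to about 2 mm. A picture is of the moment at which its call begins. There is no depth.
- close_job(): hands the job in; it is judged then, once.
The state is a dict: "time_s": time; "joints": joint angles; "joint_vel": joint speeds; "joint_torque": joint torques, N m; "tcp_pos": TCP position; "ee_rot": TCP orientation; "wrist_force": force on the tool from outside, world axes, zero at the start; "torque": the same for the moment, N m; "gripper_width": finger opening in m; "grasp_force": force on a finger pad.
Only numpy, scipy, OpenCV 4.12 (cv2) and the standard library are available. Lean on these libraries where they do the work, as an engineer would, in place of code of your own. Each camera call takes 0.05 s, during which the arm holds its last target. There are 200 camera calls.

### The job

Mount the turning mirror of the sample viewer: lower the brass collar over the post until it sits fully home on the post's foot, then lower the mirror head over the post until it rests on the collar, neither of them dropped, holding the mirror head by the side edges of its frame with nothing touching the glass. Turn the mirror head until the camera sees the red-capped vial in the middle of the mirror, then finish while still holding it by the frame at that angle, so that I can tighten its clamp screw. Leave the white spare collar and everything else on the bench where it is and do not bump the camera or the vials.

Things in the scene. Friction and masses are not known exactly. Their poses are not given: they have to be found in the camera images.
- brass_collar: Brass spacer collar: plain ring, outer diameter 40 mm, bore 15 mm, 32 mm tall, about 0.3 kg, standing on the bench with its bore upright. Origin: on the bore axis at its underside; z up the bore. Its two ends are alike.
- mirror_head: Grey mirror head standing upright, 90 mm tall, 0.2 kg: round socket (diameter 36, z 0 to 42 mm) with a 15 mm bore open below, 39 mm deep; above it a square frame centred on the bore axis, 50 mm wide along y, 10 mm thick along x, z 42 to 90 mm, mirror on its +x face. Thumbscrew on the socket, 32 mm out to -x, 12 mm up. Origin: bore axis at the underside; x = the way the mirror looks; z up.
- mirror_glass: The mirror glass on the mirror head's +x face, 42 mm wide, 40 mm tall, centred 66 mm above the head's underside, 6 mm ahead of the bore axis. Same origin and axes as the mirror head. Not to be touched.
- mirror_centre (a point): Point on the mirror head's bore axis, 66 mm above its underside, at the height of the mirror's middle (118 mm above the bench once mounted; the head turns freely on the post); axes as the mirror head (x = the way the mirror looks).
- post_seat (a point): Foot of the fixed upright steel post (diameter 12.7 mm, tip tapered to 6 mm over its last 6 mm) on the optics board: the centre of the flat top of its round foot (diameter 50 mm, 20 mm above the bench), on which the collar is to sit. The post stands 66 mm above this point. Axes: z up; x, y as the board.
- post_top (a point): Middle of the tip of the post, 86 mm above the bench.
- optics_board: Grey board with a grid of holes, 230 x 370 x 12 mm, fixed, carrying post, camera and three vial stands. Origin: centre of its underside. In its frame the post is at x -75, y -20 mm; seen from the post, 150 mm away, lie the lens at a bearing (from board x towards y) of +60 degrees and the vial places at +15, -20 and -55 degrees; which vial is at which place varies.
- bench_camera: The camera, black box 44 x 38 x 38 mm with a lens barrel, on a steel post, fixed to the board; it looks level at the post's axis. Its top is 137 mm above the bench. Origin: on the board's top under the lens front; x = the way it looks.
- camera_lens (a point): Centre of the camera's front lens, 118 mm above the bench, the height that the mirror's middle has once mounted. x = the way it looks.
- vial_red: Fixed stand on the board with the vial that has the red cap and red band; vial diameter 24 mm, its top 148 mm above the bench. Origin: centre of the stand's underside, 12 mm above the bench; z up.
- red_mark (a point): Middle of the red band on the red vial's axis, 118 mm above the bench: the mark that the camera must see in the mirror.
- vial_blue: The same with blue cap and band. Origin: centre of the stand's underside.
- vial_yellow: The same with yellow cap and band. Origin: centre of the stand's underside.
- spare_collar: White plastic spare collar on the bench, 40 mm outside, only 14 mm tall; not used. Origin: centre of its underside.
- micropipette: White micropipette with a blue button, lying on the bench, 250 mm long along x, 28 mm thick. Origin: on the bench about the middle of its length; to be left alone.
- wash_bottle: White bottle with an orange cap, diameter 54 mm, 120 mm tall. Origin: centre of its underside; to be left alone.
- screwdriver: Screwdriver with an orange handle, 190 mm long, lying along its x, handle to -x. To be left alone.
- pencil_case: Dark blue pencil case, 200 x 75 x 45 mm. Origin: centre of its underside; to be left alone.
- tip_box: White and green open carton of pipette tips, 130 x 110 x 85 mm. Origin: centre of its underside; to be left alone.
Mind the look-alikes: they are no part of the job. What is shaped like the mirror_head but green is not meant.

How it is judged:
By the outcome, as a careful person would: the job done as asked, in the order asked, and still so for the second after the job is handed in, while the arm keeps its last pose, push and grip.
It also fails if it takes over 58 s, if anything falls off the work surface, if the arm or the gripper's body presses on something with over 40 N, if the wrist force passes 120 N, or if a joint passes its speed limit or range.

## Working session

There is one attempt and no reset: what is moved stays moved. The work goes in short steps, Python scripts to look and compute and a tool call to move; the robot and the scene stay as the last step left them, time stands still between calls to the robot, and variables do not carry over. Pictures are saved under pics/ and viewed, at most 10 in all, crops included, and the job is handed in when it is done.

Besides the shell and the picture viewer there is one more tool, called after "Emit:" as name([rows], argument=value, ...), one row to a line, values as JSON. step_arm: Moves the arm, as the interface text tells. Its arguments: {"type":"object","properties":{"steps":{"type":"array"}},"required":["steps"]}

```bash
mkdir -p pics; ls; cat > h.py <<'E'
import numpy as np,cv2
from plant import get_obs,camera,close_job
def ray(c,u,v):
    d=c["R"].T@np.array([(u-c["cx"])/c["fx"],(v-c["cy"])/c["fy"],1.]); return -c["R"].T@c["t"],d
def onz(c,u,v,z):
    o,d=ray(c,u,v); return o+d*(z-o[2])/d[2]
def proj(c,X):
    p=c["R"]@np.array(X)+c["t"]; return c["fx"]*p[0]/p[2]+c["cx"],c["fy"]*p[1]/p[2]+c["cy"]
E
python3 - <<'E'
from h import *
for n in("top","side","wrist"):
    c=camera(n);cv2.imwrite(f"pics/{n}0.png",c["frame"]);print(n,c["fx"],-c["R"].T@c["t"],c["R"].round(2).tolist())
E
```

```text
pics
top 596.5348455783337 [ 0.29133783 -0.0394512   1.8783127 ] [[0.01, -1.0, -0.02], [-0.99, -0.01, -0.15], [0.15, 0.02, -0.99]]
side 578.7549098760544 [ 0.28007359 -1.1430015   1.09238727] [[0.97, -0.23, 0.02], [-0.13, -0.63, -0.76], [0.19, 0.74, -0.65]]
wrist 385.3716277167025 [ 0.21424116 -0.64415515  0.37228355] [[0.22, -0.98, -0.0], [-0.94, -0.21, 0.27], [-0.26, -0.06, -0.96]]
```

View pics/top0.png

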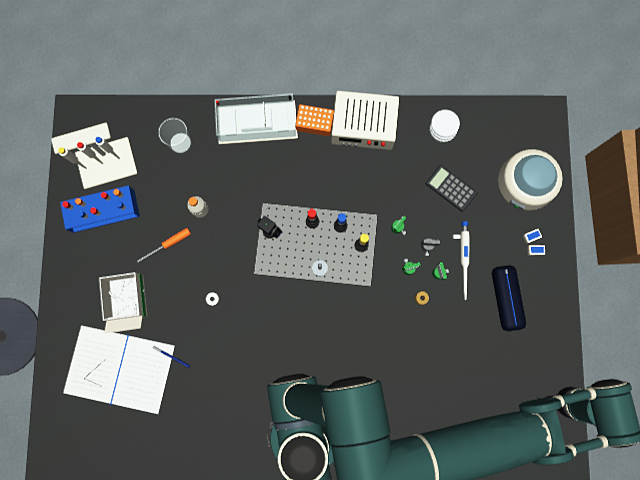

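View pics/side0.png

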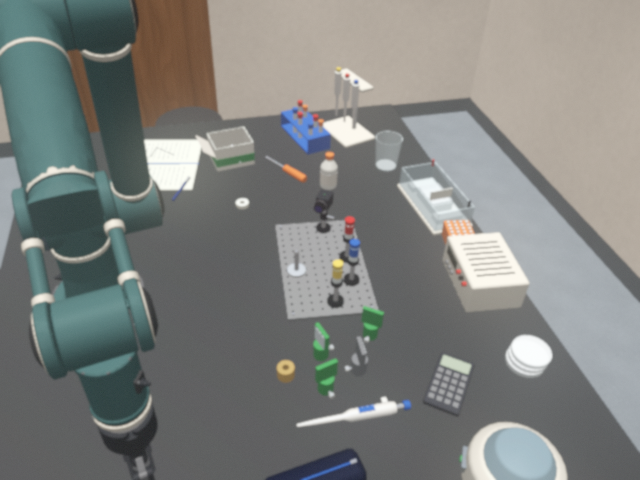

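The top view shows these things that matter:
- **Brass collar:** (422,298). Its look-alike, the white spare, is at (212,299).
- **Mirror head:** the grey one at (430,243). The look-alikes are green, at (400,225), (411,267) and (441,270).
- **Post and camera:** post at (320,268), camera at (268,227).
- **Vials:** red (312,215), blue (341,220), yellow (364,240).

I choose the ochre ring and the grey head, and will check them in a crop.

```bash
python3 - <<'E'
from h import *
c=camera("top");s=camera("side")
print("collar",onz(c,422,298,.032),"side",onz(s,286,368,.032),"head",onz(c,430,243,.07),"post",onz(c,320,267,.086),onz(s,297,252,.086))
print("cam",onz(c,265,225,.137),"red",onz(c,312,213,.148))
for n,(u,v) in dict(g1=(400,225),g2=(411,267),g3=(441,270)).items(): print(n,onz(c,u,v,.05))
a=cv2.resize(c["frame"][205:315,380:480],(400,440),interpolation=cv2.INTER_CUBIC)
b=cv2.resize(s["frame"][300:410,265:395],(400,440)[:1]+(440,),interpolation=cv2.INTER_CUBIC)
cv2.imwrite("pics/crop1.png",np.hstack([a,b]))
E
```

```text
collar [ 0.42328741 -0.35716363  0.032     ] side [ 0.42566907 -0.35940061  0.032     ] head [ 0.58899073 -0.37865118  0.07      ] post [ 0.51105267 -0.04220557  0.086     ] [ 0.51821885 -0.04384399  0.086     ]
cam [0.62968471 0.12213734 0.137     ] red [ 0.6644008  -0.01760814  0.148     ]
g1 [ 0.64858647 -0.29062103  0.05      ]
g2 [ 0.51710775 -0.32233824  0.05      ]
g3 [ 0.50836141 -0.41413663  0.05      ]
```

View pics/crop1.png

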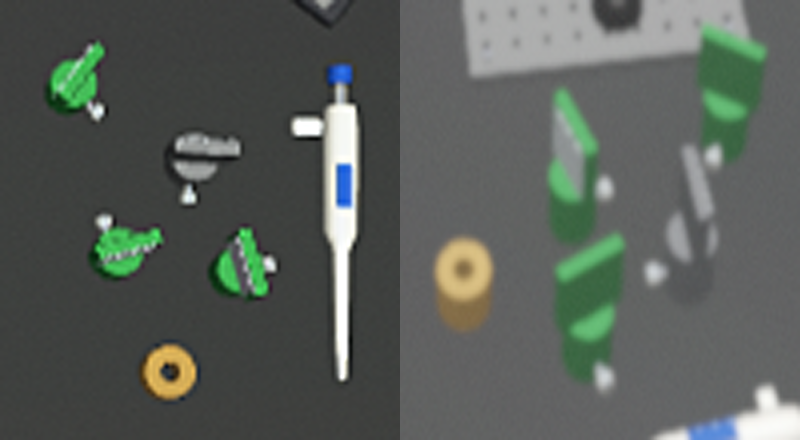

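The crop confirms it. The grey head stands at crop (205,155), its screw towards the robot, so the mirror looks about +x. The brass ring is at crop (170,372). Next I move over the collar.

Emit:
step_arm([
  {"gripper": 1, "travel": [60, 60, 0], "turn": [0, 0, 0]},
  {"gripper": 1, "travel": [100, 100, 0], "turn": [0, 0, 0]},
  {"gripper": 1, "travel": [140, 150, 0], "turn": [0, 0, 0]},
  {"gripper": 1, "travel": [180, 200, 0], "turn": [0, 0, 0]},
  {"gripper": 1, "travel": [220, 250, 0], "turn": [0, 0, 0]},
  {"gripper": 1, "travel": [276, 300, 0], "turn": [0, 0, 0]},
  {"gripper": 1, "travel": [276, 300, -50], "turn": [0, 0, 0]},
  {"gripper": 1, "travel": [276, 300, -50], "turn": [0, 0, 0]},
  {"gripper": 1, "travel": [276, 300, -50], "turn": [0, 0, 0]},
])

```text
time_s: 1.38
tcp_pos: [0.4245, -0.3588, 0.2037]
ee_rot: [0.0, 0.994, 0.111, -0.0]
wrist_force: [-0.4, 0.3, -0.2]
gripper_width: 0.0854
grasp_force: 0.0
```

```bash
python3 - <<'E'
from h import *
from scipy.spatial.transform import Rotation as R
o=get_obs();print(o["time_s"],o["tcp_pos"],o["joints"]);q=o["ee_rot"]
print(R.from_quat(np.roll(q,-1)).as_matrix().round(3))
c=camera("wrist");f=c["frame"];cv2.imwrite("pics/w1.png",f)
h=cv2.cvtColor(f,cv2.COLOR_BGR2HSV);m=cv2.inRange(h,(12,90,140),(28,255,255))
n,l,st,ce=cv2.connectedComponentsWithStats(m)
for i in range(1,n):
    if st[i,4]>150:
        print(st[i],ce[i],onz(c,*ce[i],.032))
t=camera("top");m=cv2.inRange(cv2.cvtColor(t["frame"],cv2.COLOR_BGR2HSV),(12,90,100),(28,255,255))
E
```

```text
1.375 [ 0.42446813 -0.35884237  0.20367112] [-7.46302545e-01  7.65100476e-02  1.91579487e+00 -6.05605614e-04
  1.14907149e+00  6.02425820e-01]
[[ 0.975  0.22  -0.   ]
 [ 0.22  -0.975 -0.001]
 [-0.     0.    -1.   ]]
[ 297  197   52   52 1848] [322.47943723 222.46374459] [ 0.42569018 -0.35759357  0.032     ]
```

View pics/w1.png

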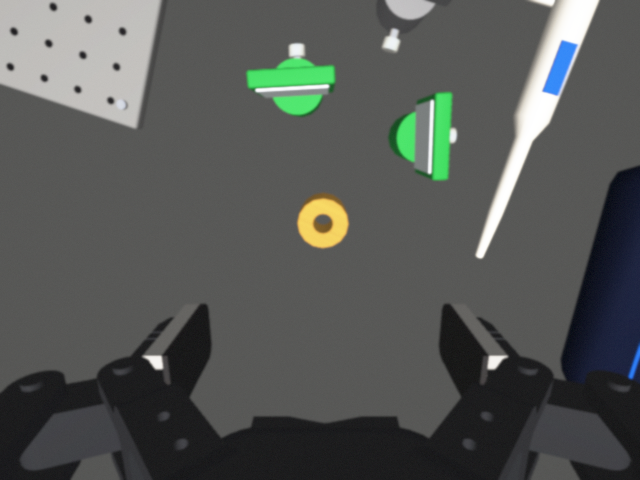

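The collar is at (323,223) in the wrist view, which gives (0.4257, -0.3575). The green heads stay clear of the fingers.

Emit:
step_arm([
  {"gripper": 1, "travel": [1, 1, -45], "turn": [0, 0, 0]},
  {"gripper": 1, "travel": [1, 1, -90], "turn": [0, 0, 0]},
  {"gripper": 1, "travel": [1, 1, -130], "turn": [0, 0, 0]},
  {"gripper": 1, "travel": [1, 1, -160], "turn": [0, 0, 0]},
  {"gripper": 1, "travel": [1, 1, -176], "turn": [0, 0, 0]},
  {"gripper": 1, "travel": [1, 1, -176], "turn": [0, 0, 0]},
  {"gripper": -1, "travel": [1, 1, -176], "turn": [0, 0, 0]},
  {"gripper": -1, "travel": [1, 1, -176], "turn": [0, 0, 0]},
  {"gripper": -1, "travel": [1, 1, -176], "turn": [0, 0, 0]},
  {"gripper": -1, "travel": [1, 1, -176], "turn": [0, 0, 0]},
  {"gripper": -1, "travel": [1, 1, -176], "turn": [0, 0, 0]},
  {"gripper": -1, "travel": [1, 1, -176], "turn": [0, 0, 0]},
  {"gripper": -1, "travel": [1, 1, -176], "turn": [0, 0, 0]},
  {"gripper": -1, "travel": [1, 1, -176], "turn": [0, 0, 0]},
])

```text
time_s: 3.22
tcp_pos: [0.4264, -0.3581, 0.029]
ee_rot: [0.001, 0.994, 0.111, 0.001]
wrist_force: [-1.0, 1.7, 5.5]
gripper_width: 0.0383
grasp_force: 60.7
```

Emit:
step_arm([
  {"gripper": -1, "travel": [0, 0, 10], "turn": [0, 0, 0]},
  {"gripper": -1, "travel": [0, 0, 50], "turn": [0, 0, 0]},
  {"gripper": -1, "travel": [0, 0, 100], "turn": [0, 0, 0]},
  {"gripper": -1, "travel": [0, 0, 150], "turn": [0, 0, 0]},
  {"gripper": -1, "travel": [0, 30, 175], "turn": [0, 0, 0]},
  {"gripper": -1, "travel": [0, 75, 175], "turn": [0, 0, 0]},
  {"gripper": -1, "travel": [5, 125, 175], "turn": [0, 0, 0]},
  {"gripper": -1, "travel": [10, 175, 175], "turn": [0, 0, 0]},
  {"gripper": -1, "travel": [15, 225, 175], "turn": [0, 0, 0]},
  {"gripper": -1, "travel": [20, 270, 175], "turn": [0, 0, 0]},
  {"gripper": -1, "travel": [25, 295, 175], "turn": [0, 0, 0]},
  {"gripper": -1, "travel": [25, 295, 175], "turn": [0, 0, 0]},
  {"gripper": -1, "travel": [25, 295, 175], "turn": [0, 0, 0]},
  {"gripper": -1, "travel": [25, 295, 175], "turn": [0, 0, 0]},
])

```text
time_s: 4.97
tcp_pos: [0.4503, -0.0633, 0.2023]
ee_rot: [0.0, 0.994, 0.11, -0.0]
wrist_force: [-0.1, -0.2, -2.5]
gripper_width: 0.0381
grasp_force: 61.1
```

```bash
python3 - <<'E'
from h import *
o=get_obs();print(o["time_s"],o["tcp_pos"],o["ee_rot"],o["joints"],o["wrist_force"])
c=camera("wrist");cv2.imwrite("pics/w2.png",c["frame"]);np.savez("w2.npz",**c)
print(proj(c,[.513,-.043,.086]),proj(c,[.513,-.043,.02]))
E
```

```text
4.975 [ 0.45027122 -0.06331085  0.20225664] [ 1.22278168e-04  9.93924129e-01  1.10067234e-01 -1.24751599e-04] [-1.94257991e-01 -1.22177355e-01  2.11273057e+00 -3.37385591e-04
  1.15120414e+00  1.15609441e+00] [-0.09764307 -0.16796973 -2.49610381]
(np.float64(313.2139519050817), np.float64(137.17959318762922)) (np.float64(315.76818092449525), np.float64(136.54496552409896))
```

View pics/w2.png

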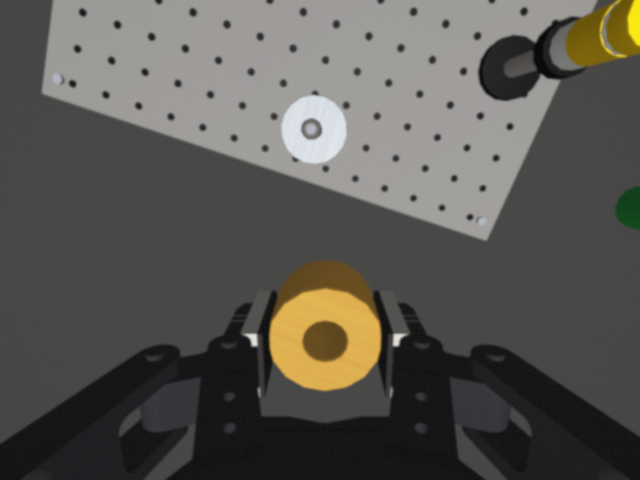

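The foot disc is at (314,130) with the post tip at (312,128). The collar is held upright, its bore near (325,341).

```bash
cat > meas.py <<'E'
from h import *
def blob(m,near):
    n,l,st,ce=cv2.connectedComponentsWithStats(m)
    k=[i for i in range(1,n) if st[i,4]>60]; i=min(k,key=lambda i:np.hypot(*(ce[i]-near)))
    cs,_=cv2.findContours((l==i).astype(np.uint8),cv2.RETR_EXTERNAL,cv2.CHAIN_APPROX_NONE)
    return cv2.fitEllipse(cv2.convexHull(cs[0]))
E
python3 - <<'E'
from meas import *
c=dict(np.load("w2.npz"));f=c["frame"];g=f.min(2)
h=cv2.cvtColor(f,cv2.COLOR_BGR2HSV)
e=blob(cv2.inRange(f,(195,195,195),(255,255,255)),(314,130));print("foot",e,onz(c,*e[0],.02))
m=cv2.inRange(g,0,150);m[:, :290]=0;m[:,335:]=0;m[:105]=0;m[155:]=0
e=blob(m,(312,129));print("tip ring",e,onz(c,*e[0],.080),"centre",onz(c,312,128.5,.086))
cb=cv2.inRange(h,(12,90,165),(28,255,255))
e=blob(cb,(325,341));print("collar top",e,onz(c,*e[0],.2055))
w=cv2.inRange(h,(8,90,20),(28,255,140));w[:310]=0;w[375:]=0;w[:,:295]=0;w[:,355:]=0
e=blob(w,(325,341));print("bore",e,onz(c,*e[0],.2055))
E
```

```text
foot ((313.6552734375, 129.16624450683594), (64.29979705810547, 67.1379165649414), 174.61695861816406) [ 0.51788414 -0.04030539  0.02      ]
tip ring ((311.096435546875, 128.6672821044922), (19.804357528686523, 20.696399688720703), 133.35629272460938) [ 0.51748199 -0.04054296  0.08      ] centre [ 0.51765781 -0.04126113  0.086     ]
collar top ((324.713623046875, 339.1456298828125), (101.32945251464844, 112.38568115234375), 89.88211059570312) [ 0.45085861 -0.06402048  0.2055    ]
bore ((324.80718994140625, 340.7308654785156), (39.25319290161133, 43.6590576171875), 91.46080780029297) [ 0.45027858 -0.0641835   0.2055    ]
```

Emit:
step_arm([
  {"gripper": -1, "travel": [35, 12, 0], "turn": [0, 0, 0]},
  {"gripper": -1, "travel": [67, 23.5, 0], "turn": [0, 0, 0]},
  {"gripper": -1, "travel": [67, 23.5, -40], "turn": [0, 0, 0]},
  {"gripper": -1, "travel": [67, 23.5, -75], "turn": [0, 0, 0]},
  {"gripper": -1, "travel": [67, 23.5, -75], "turn": [0, 0, 0]},
  {"gripper": -1, "travel": [67, 23.5, -75], "turn": [0, 0, 0]},
])

```text
time_s: 5.78
tcp_pos: [0.5182, -0.0396, 0.1283]
ee_rot: [0.0, 0.994, 0.11, 0.001]
wrist_force: [0.5, 0.1, -2.2]
gripper_width: 0.0378
grasp_force: 61.2
```

```bash
python3 - <<'E'
from meas import *
o=get_obs();print(o["time_s"],o["tcp_pos"],o["wrist_force"])
s=camera("side");w=camera("wrist");t=camera("top")
a=cv2.resize(s["frame"][200:300,250:350],(500,500),interpolation=cv2.INTER_CUBIC)
b=cv2.resize(w["frame"][280:400,265:385],(300,300),interpolation=cv2.INTER_CUBIC)
im=np.zeros((500,800,3),np.uint8);im[:,:500]=a;im[:300,500:]=b
cv2.imwrite("pics/c2.png",im)
f=w["frame"];e=blob(cv2.inRange(cv2.cvtColor(f,cv2.COLOR_BGR2HSV),(12,90,165),(28,255,255)),(325,341));z=o["tcp_pos"][2]+.003
print(e,onz(w,*e[0],z))
for p in([.5177,-.0407,.086],[.5177,-.0407,.02]):print(proj(s,p),proj(w,p),proj(t,p))
E
```

```text
5.775 [ 0.51824258 -0.03961382  0.12834047] [ 0.45046992  0.06229074 -2.19002769]
((324.6983337402344, 339.1341247558594), (98.75508117675781, 110.30292510986328), 90.40609741210938) [ 0.51891438 -0.04039952  0.13134047]
(np.float64(296.55311593117096), np.float64(251.2413652718497)) (np.float64(324.73646788586365), np.float64(291.01656735773116)) (np.float64(319.5134683349121), np.float64(264.81595828670964))
(np.float64(296.5003482816329), np.float64(269.5982415770003)) (np.float64(324.7057871188135), np.float64(249.72764818754848)) (np.float64(319.48517814248453), np.float64(267.45413443935524))
```

View pics/c2.png

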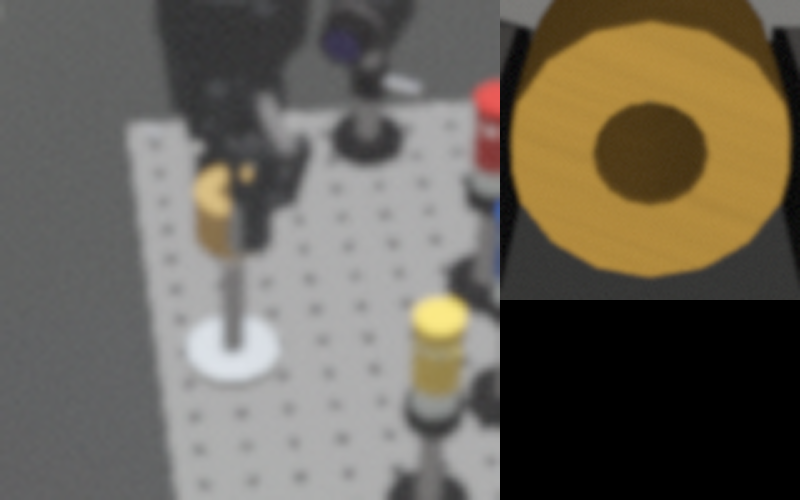

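The side crop shows the collar just above the post tip, with the post at crop x=232 as predicted. The wrist estimate says to go 1 mm back in x. I descend slowly and watch the force.

Emit:
step_arm([
  {"gripper": -1, "travel": [-1, 0, 0], "turn": [0, 0, 0]},
  {"gripper": -1, "travel": [-1, 0, -6], "turn": [0, 0, 0]},
  {"gripper": -1, "travel": [-1, 0, -11], "turn": [0, 0, 0]},
  {"gripper": -1, "travel": [-1, 0, -15], "turn": [0, 0, 0]},
  {"gripper": -1, "travel": [-1, 0, -18], "turn": [0, 0, 0]},
  {"gripper": -1, "travel": [-1, 0, -21], "turn": [0, 0, 0]},
  {"gripper": -1, "travel": [-1, 0, -21], "turn": [0, 0, 0]},
])

```text
time_s: 6.8
tcp_pos: [0.517, -0.039, 0.1062]
ee_rot: [0.0, 0.994, 0.111, 0.0]
wrist_force: [2.2, -1.2, -3.7]
gripper_width: 0.0379
grasp_force: 61.1
```

Emit:
step_arm([
  {"gripper": -1, "travel": [0, 0, -3], "turn": [0, 0, 0]},
  {"gripper": -1, "travel": [0, 0, -6], "turn": [0, 0, 0]},
  {"gripper": -1, "travel": [0, 0, -6], "turn": [0, 0, 0]},
])

```text
time_s: 7.18
tcp_pos: [0.5171, -0.0391, 0.1003]
ee_rot: [0.0, 0.994, 0.111, 0.001]
wrist_force: [3.6, -0.2, -2.5]
gripper_width: 0.038
grasp_force: 61.2
```

The collar is on the post with little force, so I shift slightly towards +x and lower it to near the foot.

Emit:
step_arm([
  {"gripper": -1, "travel": [0.5, 0, -6], "turn": [0, 0, 0]},
  {"gripper": -1, "travel": [0.5, 0, -14], "turn": [0, 0, 0]},
  {"gripper": -1, "travel": [0.5, 0, -22], "turn": [0, 0, 0]},
  {"gripper": -1, "travel": [0.5, 0, -30], "turn": [0, 0, 0]},
  {"gripper": -1, "travel": [0.5, 0, -38], "turn": [0, 0, 0]},
  {"gripper": -1, "travel": [0.5, 0, -44], "turn": [0, 0, 0]},
  {"gripper": -1, "travel": [0.5, 0, -47], "turn": [0, 0, 0]},
  {"gripper": -1, "travel": [0.5, 0, -47], "turn": [0, 0, 0]},
])

```text
time_s: 8.18
tcp_pos: [0.5172, -0.039, 0.0529]
ee_rot: [0.0, 0.994, 0.111, 0.0]
wrist_force: [5.6, -1.0, -4.7]
gripper_width: 0.0382
grasp_force: 61.0
```

Emit:
step_arm([
  {"gripper": -1, "travel": [0.5, 0, -1], "turn": [0, 0, 0]},
  {"gripper": -1, "travel": [0.5, 0, -2], "turn": [0, 0, 0]},
  {"gripper": -1, "travel": [0.5, 0, -3], "turn": [0, 0, 0]},
  {"gripper": -1, "travel": [0.5, 0, -3], "turn": [0, 0, 0]},
])

```text
time_s: 8.68
tcp_pos: [0.5173, -0.0389, 0.0502]
ee_rot: [-0.0, 0.994, 0.111, -0.0]
wrist_force: [3.0, -1.1, -1.6]
gripper_width: 0.0378
grasp_force: 61.3
```

Emit:
step_arm([
  {"gripper": -1, "travel": [0, 0, -1], "turn": [0, 0, 0]},
  {"gripper": -1, "travel": [0, 0, -1.5], "turn": [0, 0, 0]},
  {"gripper": -1, "travel": [0, 0, -2], "turn": [0, 0, 0]},
  {"gripper": -1, "travel": [0, 0, -2], "turn": [0, 0, 0]},
])

```text
time_s: 9.18
tcp_pos: [0.5173, -0.0389, 0.049]
ee_rot: [-0.0, 0.994, 0.111, -0.0]
wrist_force: [-0.8, -0.6, 6.4]
gripper_width: 0.0381
grasp_force: 62.2
```

The force rises at TCP z 0.049, which is 20 mm above the height at pick-up, so the collar is home. I press slightly, open and rise straight up.

Emit:
step_arm([
  {"gripper": -1, "travel": [0, 0, -1], "turn": [0, 0, 0]},
  {"gripper": -1, "travel": [0, 0, -1], "turn": [0, 0, 0]},
  {"gripper": 1, "travel": [0, 0, 0], "turn": [0, 0, 0]},
  {"gripper": 1, "travel": [0, 0, 0], "turn": [0, 0, 0]},
  {"gripper": 1, "travel": [0, 0, 0], "turn": [0, 0, 0]},
  {"gripper": 1, "travel": [0, 0, 0], "turn": [0, 0, 0]},
  {"gripper": 1, "travel": [0, 0, 0], "turn": [0, 0, 0]},
  {"gripper": 1, "travel": [0, 0, 20], "turn": [0, 0, 0]},
  {"gripper": 1, "travel": [0, 0, 60], "turn": [0, 0, 0]},
  {"gripper": 1, "travel": [0, 0, 110], "turn": [0, 0, 0]},
  {"gripper": 1, "travel": [0, 0, 160], "turn": [0, 0, 0]},
  {"gripper": 1, "travel": [0, 0, 200], "turn": [0, 0, 0]},
  {"gripper": 1, "travel": [0, -30, 210], "turn": [0, 0, 0]},
  {"gripper": 1, "travel": [0, -30, 210], "turn": [0, 0, 0]},
])

```text
time_s: 10.92
tcp_pos: [0.5183, -0.0702, 0.2599]
ee_rot: [0.001, 0.994, 0.11, 0.001]
wrist_force: [0.1, -0.2, -0.7]
gripper_width: 0.0856
grasp_force: 0.0
```

```bash
python3 - <<'E'
from meas import *
o=get_obs();print(o["time_s"],o["tcp_pos"])
w=camera("wrist");f=w["frame"];h=cv2.cvtColor(f,cv2.COLOR_BGR2HSV)
m=cv2.inRange(h,(12,90,140),(28,255,255))
p=proj(w,[.5177,-.0407,.052]);print("pred",p)
e=blob(m,p);print("collar",e)
for z in(.052,.056,.060):print(onz(w,*e[0],z), "diam mm",np.mean(e[1])/w["fx"]*(w["R"]@onz(w,*e[0],z)+w["t"])[2]*1000)
s=camera("side");b=cv2.resize(s["frame"][225:295,260:330],(400,400),interpolation=cv2.INTER_CUBIC)
u,v=map(int,p);a=cv2.resize(f[max(0,v-80):v+80,u-80:u+80],(400,400))
cv2.imwrite("pics/c3.png",np.hstack([a,b]))
# red vial, lens etc. in top view
t=camera("top");h=cv2.cvtColor(t["frame"],cv2.COLOR_BGR2HSV)
m=cv2.inRange(h,(0,150,120),(5,255,255))|cv2.inRange(h,(174,150,120),(180,255,255));m[:,:290]=0;m[:,335:]=0;m[:200]=0;m[240:]=0
ys,xs=np.nonzero(m);print("red px",xs.mean(),ys.mean(),xs.min(),xs.max(),ys.min(),ys.max())
E
```

```text
10.925 [ 0.51827111 -0.07017043  0.25989523]
pred (np.float64(290.1271773726239), np.float64(208.95026550150533))
collar ((288.70550537109375, 209.6420135498047), (44.384883880615234, 45.04838562011719), 126.61891174316406)
[ 0.51683774 -0.03962028  0.052     ] diam mm 38.616814190081
[ 0.51765321 -0.03982283  0.056     ] diam mm 38.14632295338455
[ 0.51846869 -0.04002537  0.06      ] diam mm 37.67583171668811
red px 311.0243902439024 212.0 308 315 209 216
```

View pics/c3.png

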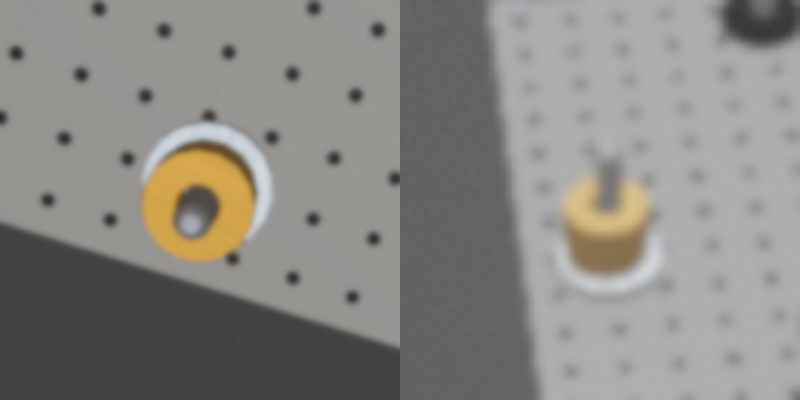

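The collar is seated on the foot, and the spare collar is untouched. Next, over the grey head.

Emit:
step_arm([
  {"gripper": 1, "travel": [10, -50, 0], "turn": [0, 0, 0]},
  {"gripper": 1, "travel": [20, -100, 0], "turn": [0, 0, 0]},
  {"gripper": 1, "travel": [30, -150, 0], "turn": [0, 0, 0]},
  {"gripper": 1, "travel": [40, -200, 0], "turn": [0, 0, 0]},
  {"gripper": 1, "travel": [55, -250, 0], "turn": [0, 0, 0]},
  {"gripper": 1, "travel": [65, -305, 0], "turn": [0, 0, 0]},
  {"gripper": 1, "travel": [65, -305, 0], "turn": [0, 0, 0]},
  {"gripper": 1, "travel": [65, -305, 0], "turn": [0, 0, 0]},
])

```text
time_s: 12.08
tcp_pos: [0.5821, -0.3728, 0.2565]
ee_rot: [-0.001, 0.994, 0.111, -0.001]
wrist_force: [-0.1, 0.2, -0.6]
gripper_width: 0.0849
grasp_force: 0.0
```

```bash
python3 - <<'E'
from meas import *
o=get_obs();print(o["time_s"],o["tcp_pos"])
w=camera("wrist");np.savez("w3.npz",**w);cv2.imwrite("pics/w3.png",w["frame"]);print(proj(w,[.589,-.379,.09]))
E
```

```text
12.075 [ 0.58212146 -0.37280439  0.25650618]
(np.float64(334.41178382114185), np.float64(218.69454692249164))
```

View pics/w3.png

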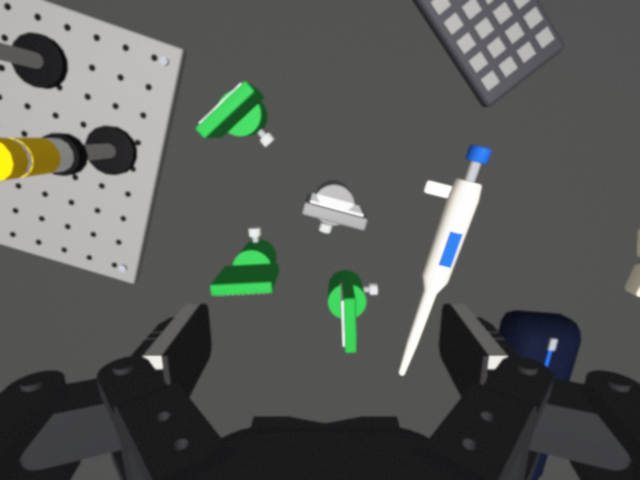

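The grey head's frame bar runs from about (304,210) to (366,224). Its glass is on the upper side and the screw is at (325,229), nearer the robot. I measure the bar's edges numerically.

```bash
python3 - <<'E'
from meas import *
w=dict(np.load("w3.npz"));g=cv2.cvtColor(w["frame"],cv2.COLOR_BGR2GRAY)
for v in range(178,238,2):print(v,''.join(chr(97+int(x)//10) for x in g[v,298:372:1]))
E
```

```text
178 iiiiiiiiiiiiiiiiiiiiiiiiiiiiiiiiiiiiiiiiiiiiiiiiiiiiiiiiiiiiiiiiiiiiiiiiii
180 iiiiiiiiiiiiiiiiiiiiiiiiiiiihhhhghhhhhhhhhiiiiiiiiiiiiiiiiiiiiiiiiiiiiiiii
182 iiiiiiiiiiiiiiiiiiiiiiiihhhgggggggggggggggghhiiiiiiiiiiiiiiiiiiiiiiiiiiiii
184 iiiiiiiiiiiiiiiiiiiiiihhgggghhijkllmmmlkjjhhghhhiiiiiiiiiiiiiiiiiiiiiiiiii
186 iiiiiiiiiiiiiiiiiiiihggghiknpqrrsssstsssrrqonljhhiiiiiiiiiiiiiiiiiiiiiiiii
188 iiiiiiiiiiiiiiiiiiihghjloqssttttttttttttttttsrqoljiiiiiiiiiiiiiiiiiiiiiiii
190 iiiiiiiiiiiiiiiiiihhjmpstttttttttttttttttttttttsrpmjiiiiiiiiiiiiiiiiiiiiii
192 iiiiiiiiiiiiijklkjjmqstttttttttttttttttttttttttttsrpljiiiiiiiiiiiiiiiiiiii
194 iiiiiiiiihghilprrrsvwwwvuutttttttttttttttttttttttttsqnkiiiiiiiiiiiiiiiiiii
196 iiiiiiiihgghjorsttuxyyyyyyxxwwvvuuttttttttttttttttttsrokjiiiiiiiiiiiiiiiii
198 iiiiiiihhggilqsstttvyyzzzzzzzyyyyyxxwvvuuttttttttttttsqnkiiiiiiiiiiiiiiiii
200 iiiiiiihgghlrvwvvutuwyyzzzzzzzzzzzzzzyyyyxxwwvuuttttttspljiiiiiiiiiiiiiiii
202 iiiiiijkllknswxyyyyxxyyzzzzzzzzzzzzzzzzzzzzzyyyyxxwwvutrnkiiiiiiiiiiiiiiii
204 iiiiijnqrrrqqqqqrstvwxyzzzzzzzzzzzzzzzzzzzzzzzzzzzzyyyxvsomlkjiiiiiii
[... 569 characters left out ...]
iiiiiiiiiiiiiijlnprrrrqrrrrrrssssssssssssssssssssssstssssssssrpmjiii
222 iiiiiiiiiiiiiiiiiiiiijlnpqrsssssrrrrrrrrrrrssssssssssssssssssssssssroljiii
224 iiiiiiiiiiiiiiiiiiiijlostuutssssssrrrqqponnnopqqrrrsssssssssssssssrpmjiiii
226 iiiiiiiiiiiiiiiiiiiiknrvwxxxxxwwurolkkkjjjiiijjkllmnoppqrrrssssssrqnkiiiii
228 iiiiiiiiiiiiiiiiiiijlquwxxxxxxxwupljiiiiiiiiiiiiiiiijjjklmnoppqqrqoljiiiii
230 iiiiiiiiiiiiiiiiiiijlptvwxxxxxxvrmjiiiiiiiiiiiiiiiiiiiiiiiijjjklllkjiiiiii
232 iiiiiiiiiiiiiiiiiiiiijkmoqstuvurnkiiiiiiiiiiiiiiiiiiiiiiiiiiiiiiiiiiiiiiii
234 iiiiiiiiiiiiiiiiiiiiiiiiijjkkkkjjiiiiiiiiiiiiiiiiiiiiiiiiiiiiiiiiiiiiiiiii
236 iiiiiiiiiiiiiiiiiiiiiiiiiiiiiiiiiiiiiiiiiiiiiiiiiiiiiiiiiiiiiiiiiiiiiiiiii
```

```bash
python3 - <<'E'
from meas import *
w=dict(np.load("w3.npz"));g=w["frame"]
P=[onz(w,u,v,.09)[:2] for u,v in((303.5,202.5),(365,217.5),(301.5,213.3),(362.5,229.3))]
fl,fr,bl,br=P;print(np.array(P).round(4).tolist())
d=(fl-fr)+(bl-br);print("y-axis yaw->head yaw deg",np.degrees(np.arctan2(d[1],d[0]))-90,"w",np.hypot(*(fl-fr)),np.hypot(*(bl-br)),"thick",np.hypot(*(fl-bl)),"ctr",np.mean(P,0))
for a,b in((fl,fr),(bl,br)):e=a-b;print(np.degrees(np.arctan2(e[1],e[0]))-90)
# socket disc: top at z .042 arc: points top row
print("socket top pt",onz(w,335.5,184.5,.042),"screw",onz(w,324,229,.012))
e=np.array(onz(w,324,229,.012)[:2])-np.mean(P,0);print(np.degrees(np.arctan2(-e[1],-e[0])))
E
```

```text
[[0.596, -0.3535], [0.595, -0.4014], [0.5875, -0.3538], [0.5857, -0.4018]]
y-axis yaw->head yaw deg -1.664567395224239 w 0.04787777389306281 0.04810498950496011 thick 0.008411700143659988 ctr [ 0.59105694 -0.37764155]
-1.1050376018286698
-2.221454262828942
socket top pt [ 0.6087161  -0.37637584  0.042     ] screw [ 0.56066242 -0.3768411   0.012     ]
-1.5085451048466707
```

Emit:
step_arm([
  {"gripper": 1, "travel": [9, -5, 0], "turn": [0, 0, -0.125]},
  {"gripper": 1, "travel": [9, -5, 0], "turn": [0, 0, -0.25]},
  {"gripper": 1, "travel": [9, -5, -40], "turn": [0, 0, -0.25]},
  {"gripper": 1, "travel": [9, -5, -80], "turn": [0, 0, -0.25]},
  {"gripper": 1, "travel": [9, -5, -80], "turn": [0, 0, -0.25]},
  {"gripper": 1, "travel": [9, -5, -80], "turn": [0, 0, -0.25]},
])

```text
time_s: 12.88
tcp_pos: [0.5922, -0.3782, 0.1799]
ee_rot: [0.0, 1.0, -0.014, 0.001]
wrist_force: [0.5, 0.2, -0.0]
gripper_width: 0.0853
grasp_force: 0.0
```

```bash
python3 - <<'E'
from meas import *
from scipy.spatial.transform import Rotation as R
o=get_obs();print(o["time_s"],o["tcp_pos"]);M=R.from_quat(np.roll(o["ee_rot"],-1)).as_matrix();print(M.round(3),o["joints"])
w=camera("wrist");np.savez("w4.npz",**w);g=cv2.cvtColor(w["frame"],cv2.COLOR_BGR2GRAY)
u,v=map(int,proj(w,[.591,-.3776,.09]));print(u,v)
for r in range(v-22,v+24,2):print(r,''.join(chr(97+int(x)//10) for x in g[r,u-62:u+64:2]))
E
```

```text
12.875 [ 0.59223933 -0.37823129  0.17988497]
[[ 1.    -0.027  0.001]
 [-0.027 -1.    -0.001]
 [ 0.001  0.001 -1.   ]] [-6.03866483e-01  3.63616909e-01  1.61286993e+00  1.71268042e-04
  1.16361677e+00  9.93883542e-01]
321 259
237 iiiiiiiiiiiiiighostttttxyzzzzzzzzzzzzzzzzzyvtttttpihiiiiiiiiiii
239 iiiiiiiiiiiiiigiqtttttttwyzzzzzzzzzzzzzzzyvttttttrjghiiiiiiiiii
241 iiiiiiiiiiiiihglsttttttttwyyzzzzzzzzzzzyxutttttttsmhhiiiiiiiiii
243 iiiiiiiiiiiiighostttttttttuwyyzzzzzzyyxwttttttttttohgiiiiiiiiii
245 iiiiiiiiiiiihgjsvvvvvvuuuuuuvwxxyyxxwvutttttttttttrjghiiiiiiiii
247 iiiiiiiiiiiihgmxyyyyyyyyyyyyyyyyzyyyyyyyyyyyyyyyxxxohhiiiiiiiii
249 iiiiiiiiiiiiiijoqqrrrrssttuuuuvvvvvwwwwwwwwwwwxxxxwphhiiiiiiiii
251 iiiiiiiiiiiknoooooonnnnnnnnnnnnnnmmmmmmmmmmmmmmmmnmlkjiiiiiiiii
253 iiiiiiiiiiimrsssssssssrsssssrrrrrrrrrrrrrrrrrqqqqqqqqqmiiiiiiii
255 iiiiiiiiiiimrsssssssssssssssssssssssssssssssssssssssssniiiiiiii
257 iiiiiiiiiiimrssssssssssssssssssssssssssssssssssssssssrniiiiiiii
259 iiiiiiiiiiimrssssssssssssssssssssssssssssssssssssssssrmiiiiiiii
261 iiiiiiiiiiimrsssssssssssssssssrssssssssssssssssssssssrmiiiiiiii
263 iiiiiiiiiiilqsrsrssssrsssssssssrrssrsssssssssssssssssrmiiiiiiii
265 iiiiiiiiiiikopppppppppppqqqqqrrrrrrrrqrrrrrrrrrrrrrrrqliiiiiiii
267 iiiiiiiiiiiijjjjjjjjjkkjkkkklpuwwwvsnllllmlmmmmmmmmmmmjiiiiiiii
269 iiiiiiiiiiiiiiiiiiiiiiiiiiiiikprssrnjiiiiiiiiiiiiiiiiiiiiiiiiii
271 iiiiiiiiiiiiiiiiiiiiiiiiiiiiiiijjjjiiiiiiiiiiiiiiiiiiiiiiiiiiii
273 iiiiiiiiiiiiiiiiiiiiiiiiiiiiiiiiiiiiiiiiiiiiiiiiiiiiiiiiiiiiiii
275 iiiiiiiiiiiiiiiiiiiiiiiiiiiiiiiiiiiiiiiiiiiiiiiiiiiiiiiiiiiiiii
277 iiiiiiiiiiiiiiiiiiiiiiiiiiiiiiiiiiiiiiiiiiiiiiiiiiiiiiiiiiiiiii
279 iiiiiiiiiiiiiiiiiiiiiiiiiiiiiiiiiiiiiiiiiiiiiiiiiiiiiiiiiiiiiii
281 iiiiiiiiiiiiiiiiiiiiiiiiiiiiiiiiiiiiiiiiiiiiiiiiiiiiiiiiiiiiiii
```

The tool is aligned with the frame to about 1°, so I descend and grip the side edges.

Emit:
step_arm([
  {"gripper": 1, "travel": [-1, -0.5, -40], "turn": [0, 0, -0.01]},
  {"gripper": 1, "travel": [-1, -0.5, -75], "turn": [0, 0, -0.01]},
  {"gripper": 1, "travel": [-1, -0.5, -95], "turn": [0, 0, -0.01]},
  {"gripper": 1, "travel": [-1, -0.5, -105], "turn": [0, 0, -0.01]},
  {"gripper": 1, "travel": [-1, -0.5, -105], "turn": [0, 0, -0.01]},
  {"gripper": -1, "travel": [-1, -0.5, -105], "turn": [0, 0, -0.01]},
  {"gripper": -1, "travel": [-1, -0.5, -105], "turn": [0, 0, -0.01]},
  {"gripper": -1, "travel": [-1, -0.5, -105], "turn": [0, 0, -0.01]},
  {"gripper": -1, "travel": [-1, -0.5, -105], "turn": [0, 0, -0.01]},
  {"gripper": -1, "travel": [-1, -0.5, -105], "turn": [0, 0, -0.01]},
  {"gripper": -1, "travel": [-1, -0.5, -105], "turn": [0, 0, -0.01]},
  {"gripper": -1, "travel": [-1, -0.5, -105], "turn": [0, 0, -0.01]},
])

```text
time_s: 14.42
tcp_pos: [0.5914, -0.3798, 0.075]
ee_rot: [0.001, 1.0, -0.019, 0.001]
wrist_force: [-0.7, 1.3, 5.5]
gripper_width: 0.0488
grasp_force: 61.9
```

Emit:
step_arm([
  {"gripper": -1, "travel": [0, 0, 10], "turn": [0, 0, 0]},
  {"gripper": -1, "travel": [0, 0, 50], "turn": [0, 0, 0]},
  {"gripper": -1, "travel": [0, 0, 100], "turn": [0, 0, 0]},
  {"gripper": -1, "travel": [0, 0, 150], "turn": [0, 0, 0]},
  {"gripper": -1, "travel": [0, 0, 190], "turn": [0, 0, 0]},
  {"gripper": -1, "travel": [-10, 50, 190], "turn": [0, 0, 0.1]},
  {"gripper": -1, "travel": [-20, 100, 190], "turn": [0, 0, 0.2]},
  {"gripper": -1, "travel": [-30, 150, 190], "turn": [0, 0, 0.3]},
  {"gripper": -1, "travel": [-45, 200, 190], "turn": [0, 0, 0.4]},
  {"gripper": -1, "travel": [-60, 250, 190], "turn": [0, 0, 0.5]},
  {"gripper": -1, "travel": [-75, 300, 190], "turn": [0, 0, 0.58]},
  {"gripper": -1, "travel": [-75, 340, 190], "turn": [0, 0, 0.58]},
  {"gripper": -1, "travel": [-75, 340, 190], "turn": [0, 0, 0.58]},
  {"gripper": -1, "travel": [-75, 340, 190], "turn": [0, 0, 0.58]},
])

```text
time_s: 16.18
tcp_pos: [0.5153, -0.0397, 0.2633]
ee_rot: [0.0, 0.963, 0.268, -0.0]
wrist_force: [-0.6, -0.0, -1.6]
gripper_width: 0.0492
grasp_force: 62.8
```

```bash
python3 - <<'E'
from meas import *
from scipy.spatial.transform import Rotation as R
o=get_obs();print(o["time_s"],o["tcp_pos"],o["gripper_width"]);M=R.from_quat(np.roll(o["ee_rot"],-1)).as_matrix();print(M.round(3),o["joints"])
w=camera("wrist");np.savez("w5.npz",**w);g=cv2.cvtColor(w["frame"],cv2.COLOR_BGR2GRAY)
p=o["tcp_pos"];u,v=map(int,proj(w,[p[0],p[1],p[2]+.015]));print(u,v)
cv2.imwrite("pics/w5.png",w["frame"])
# pixel per mm prediction of frame corners if centred in tool frame
for dx in(-5,5):
  for dy in(-25,25):
    print(dx,dy,np.round(proj(w,np.array(p)+M@np.array([dx,dy,-15])/1000),1))
# board: corner holes/edges via top camera, vial & lens
t=camera("top");np.savez("t5.npz",**t);s=camera("side");np.savez("s5.npz",**s)
E
```

```text
16.175 [ 0.51534708 -0.03972793  0.26329149] 0.04917905541967629
[[ 0.856  0.516 -0.   ]
 [ 0.516 -0.856 -0.001]
 [-0.     0.001 -1.   ]] [-1.24674179e-01 -4.37941923e-02  1.92507352e+00 -7.59106623e-04
  1.26030507e+00  9.03893392e-01]
323 359
-5 -25 [243.7 373.2]
-5 25 [403.2 373.4]
5 -25 [241.8 344.8]
5 25 [405.  344.9]
```

View pics/w5.png

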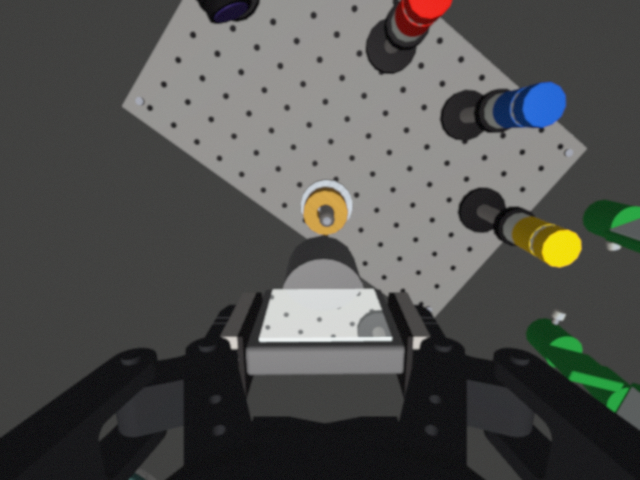

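The head is held by its frame sides and centred (frame top at v 346–374, against 345–373 predicted). The collar and post are at (326,212), and the red vial is next to the camera's side at (420,10). I take the board's yaw from the hole grid.

```bash
python3 - <<'E'
from meas import *
for n in("w2","w5","t5"):
    w=dict(np.load(n+".npz"));g=cv2.cvtColor(w["frame"],cv2.COLOR_BGR2GRAY)
    k=15 if n[0]=="w" else 7
    bh=cv2.morphologyEx(g,cv2.MORPH_BLACKHAT,cv2.getStructuringElement(cv2.MORPH_ELLIPSE,(k,k)))
    bright=cv2.GaussianBlur(g,(0,0),4)>105
    m=((bh>25)&bright).astype(np.uint8)
    c,l,st,ce=cv2.connectedComponentsWithStats(m)
    P=np.array([onz(w,*ce[i],.012)[:2] for i in range(1,c) if 5<=st[i,4]<=90 and max(st[i,2:4])<11 and min(st[i,2:4])>=2])
    P=P[(abs(P[:,0]-.58)<.17)&(abs(P[:,1]+.02)<.25)]
    D=P[None]-P[:,None];r=np.hypot(D[...,0],D[...,1]);a=np.arctan2(D[...,1],D[...,0])
    nn=np.where(r>0,r,9).min(1);pt=np.median(nn)
    s=(r>.7*pt)&(r<1.2*pt)
    # iterate using long baselines near multiples of grid axis
    y=np.angle(np.exp(4j*a[s]).sum())/4
    for L in(4,8):
        s=(r>.8*pt)&(r<L*pt);q=np.angle(np.exp(4j*(a-y)))/4;s&=(abs(q)<.04);y+=np.sum(q[s]*r[s]**2)/np.sum(r[s]**2)
    print(n,len(P),"pitch",pt,"board yaw",np.degrees(y))
w=dict(np.load("w5.npz"));f=w["frame"];h=cv2.cvtColor(f,cv2.COLOR_BGR2HSV)
e=blob(cv2.inRange(h,(12,90,140),(21,255,255)),(326,212));print("collar",onz(w,*e[0],.052),e)
print("tip",onz(w,326.5,220,.086))
g=cv2.cvtColor(f,cv2.COLOR_BGR2GRAY)
for u in(265,290,320,350,385):
    print(u,[int(x) for x in g[336:382:2,u]])
print([int(x) for x in g[360,240:260]],[int(x) for x in g[360,392:412]])
E
```

```text
w2 69 pitch 0.02491120641761148 board yaw -5.602089372720975
w5 101 pitch 0.02481775666188039 board yaw -5.709971451678451
t5 57 pitch 0.02399501284617348 board yaw -5.739276061777515
collar [ 0.51688508 -0.03951635  0.052     ] ((325.0554504394531, 212.3361053466797), (43.80533218383789, 44.308837890625), 100.35843658447266)
tip [ 0.51797383 -0.04016997  0.086     ]
265 [219, 234, 230, 120, 49, 66, 97, 119, 133, 136, 136, 135, 135, 135, 134, 134, 134, 132, 129, 101, 70, 67, 64]
290 [219, 235, 227, 107, 48, 68, 98, 120, 134, 138, 136, 137, 136, 134, 135, 135, 133, 133, 127, 96, 69, 67, 66]
320 [220, 236, 226, 96, 49, 72, 101, 121, 134, 135, 136, 136, 134, 136, 133, 134, 133, 132, 123, 90, 69, 65, 64]
350 [223, 237, 206, 82, 51, 77, 105, 124, 134, 138, 135, 135, 134, 134, 134, 134, 131, 132, 120, 82, 68, 65, 67]
385 [176, 235, 189, 68, 51, 81, 108, 127, 135, 133, 135, 134, 134, 133, 134, 133, 133, 131, 117, 80, 65, 63, 66]
[54, 55, 51, 42, 34, 47, 79, 105, 123, 130, 134, 135, 135, 136, 135, 135, 136, 134, 136, 135] [134, 135, 134, 134, 134, 134, 134, 135, 132, 129, 115, 88, 54, 31, 35, 46, 53, 54, 53, 44]
```

Board yaw is -5.7°, so the mirror bearing should be 31.8°. The head now stands at about 31.5°. I lower it to just above the tip, then go on slowly.

Emit:
step_arm([
  {"gripper": -1, "travel": [2, 0.5, -40], "turn": [0, 0, 0.005]},
  {"gripper": -1, "travel": [2, 0.5, -75], "turn": [0, 0, 0.005]},
  {"gripper": -1, "travel": [2, 0.5, -95], "turn": [0, 0, 0.005]},
  {"gripper": -1, "travel": [2, 0.5, -95], "turn": [0, 0, 0.005]},
  {"gripper": -1, "travel": [2, 0.5, -100], "turn": [0, 0, 0.005]},
  {"gripper": -1, "travel": [2, 0.5, -104], "turn": [0, 0, 0.005]},
  {"gripper": -1, "travel": [2, 0.5, -108], "turn": [0, 0, 0.005]},
  {"gripper": -1, "travel": [2, 0.5, -108], "turn": [0, 0, 0.005]},
])

```text
time_s: 17.32
tcp_pos: [0.518, -0.0391, 0.1557]
ee_rot: [0.0, 0.963, 0.27, 0.001]
wrist_force: [1.6, -0.6, -1.5]
gripper_width: 0.0492
grasp_force: 62.9
```

Emit:
step_arm([
  {"gripper": -1, "travel": [-0.5, 0, -3], "turn": [0, 0, 0]},
  {"gripper": -1, "travel": [-0.5, 0, -6], "turn": [0, 0, 0]},
  {"gripper": -1, "travel": [-0.5, 0, -9], "turn": [0, 0, 0]},
  {"gripper": -1, "travel": [-0.5, 0, -9], "turn": [0, 0, 0]},
])

```text
time_s: 17.82
tcp_pos: [0.5181, -0.0397, 0.1466]
ee_rot: [0.001, 0.963, 0.27, 0.001]
wrist_force: [4.0, -4.5, 0.5]
gripper_width: 0.0491
grasp_force: 62.8
```

Emit:
step_arm([
  {"gripper": -1, "travel": [0.7, -0.7, 0], "turn": [0, 0, 0]},
  {"gripper": -1, "travel": [0.7, -0.7, -3], "turn": [0, 0, 0]},
  {"gripper": -1, "travel": [0.7, -0.7, -6], "turn": [0, 0, 0]},
  {"gripper": -1, "travel": [0.7, -0.7, -6], "turn": [0, 0, 0]},
])

```text
time_s: 18.32
tcp_pos: [0.518, -0.0399, 0.1399]
ee_rot: [0.0, 0.963, 0.27, 0.0]
wrist_force: [3.6, -3.3, -0.3]
gripper_width: 0.0492
grasp_force: 62.8
```

Emit:
step_arm([
  {"gripper": -1, "travel": [0.6, -0.6, -2], "turn": [0, 0, 0]},
  {"gripper": -1, "travel": [0.6, -0.6, -5], "turn": [0, 0, 0]},
  {"gripper": -1, "travel": [0.6, -0.6, -8], "turn": [0, 0, 0]},
  {"gripper": -1, "travel": [0.6, -0.6, -10], "turn": [0, 0, 0]},
  {"gripper": -1, "travel": [0.6, -0.6, -10], "turn": [0, 0, 0]},
])

```text
time_s: 18.95
tcp_pos: [0.518, -0.0401, 0.1297]
ee_rot: [-0.0, 0.963, 0.27, -0.0]
wrist_force: [1.9, -2.5, -2.7]
gripper_width: 0.049
grasp_force: 62.7
```

Contact is expected near 0.127.

Emit:
step_arm([
  {"gripper": -1, "travel": [0.3, -0.4, -1], "turn": [0, 0, 0]},
  {"gripper": -1, "travel": [0.3, -0.4, -2], "turn": [0, 0, 0]},
  {"gripper": -1, "travel": [0.3, -0.4, -3], "turn": [0, 0, 0]},
  {"gripper": -1, "travel": [0.3, -0.4, -3], "turn": [0, 0, 0]},
])

```text
time_s: 19.45
tcp_pos: [0.5181, -0.0404, 0.1271]
ee_rot: [-0.0, 0.963, 0.27, -0.0]
wrist_force: [0.7, 0.5, 0.0]
gripper_width: 0.0487
grasp_force: 63.0
```

Emit:
step_arm([
  {"gripper": -1, "travel": [0, 0, -0.5], "turn": [0, 0, 0]},
  {"gripper": -1, "travel": [0, 0, -1], "turn": [0, 0, 0]},
  {"gripper": -1, "travel": [0, 0, -1], "turn": [0, 0, 0]},
])

```text
time_s: 19.82
tcp_pos: [0.5186, -0.0405, 0.127]
ee_rot: [-0.0, 0.963, 0.27, -0.0]
wrist_force: [-0.7, 0.0, 6.0]
gripper_width: 0.0493
grasp_force: 63.8
```

```bash
python3 - <<'E'
from meas import *
from scipy.spatial.transform import Rotation as R
o=get_obs();print(o["time_s"],o["tcp_pos"],o["wrist_force"]);M=R.from_quat(np.roll(o["ee_rot"],-1)).as_matrix()
print("tool yaw",np.degrees(np.arctan2(M[1,0],M[0,0])),M[2])
w=camera("wrist");f=w["frame"];g=cv2.cvtColor(f,cv2.COLOR_BGR2GRAY).astype(float)
u=np.arange(255,396,5);gr=np.diff(cv2.GaussianBlur(g,(0,0),1.2),axis=0)
for lo,hi,sg in((334,352,-1),(366,382,-1)):
    V=[]
    for x in u:
        d=np.clip(sg*gr[lo:hi,x],0,None);V.append(lo+.5+(d*np.arange(hi-lo)).sum()/d.sum())
    k=np.polyfit(u,V,1);p=np.array(o["tcp_pos"])
    a,b=[onz(w,x,np.polyval(k,x),p[2]+.015)[:2] for x in(255,395)];d=a-b
    print(k,np.std(V-np.polyval(k,u)),"head yaw",np.degrees(np.arctan2(d[1],d[0]))-90)
s=camera("side");A=cv2.resize(s["frame"][190:300,250:390],(560,440),interpolation=cv2.INTER_CUBIC)
B=cv2.resize(f[230:390,230:420],(522,440))[:, :240]
cv2.imwrite("pics/fin.png",A)
E
```

```text
19.825 [ 0.5185728  -0.04046683  0.12699809] [-0.74734459  0.01837091  6.01353975]
tool yaw 31.3268367430381 [ 6.50663252e-05 -3.55615130e-04 -9.99999935e-01]
[-7.40776165e-03  3.43456322e+02] 0.1936747681301835 head yaw 31.87342573677168
[-8.54797889e-03  3.76180505e+02] 0.04761193389558765 head yaw 31.967419310344724
```

View pics/fin.png

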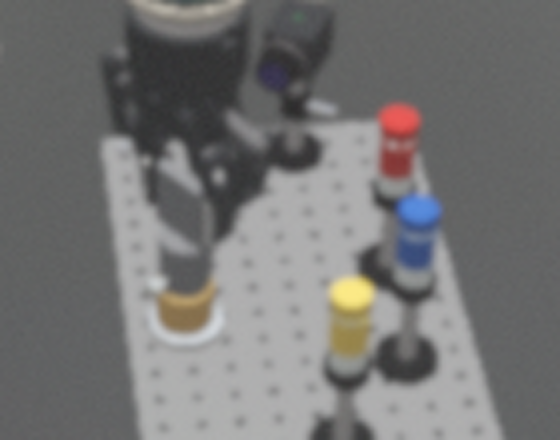

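The head rests on the collar, with the wrist force now 6 N upward. It is gripped by the frame at a bearing of 31.9° against a target of 31.8°. I hand in.

```bash
python3 -c "
from plant import close_job
print(close_job())"
```

```text
the job is handed in; nothing more can be done
None
```

The job is handed in: the brass collar is home on the post's foot and the mirror head rests on it, still gripped by its frame sides and turned to a measured 31.9° (31.8° computed to put the red vial mid-mirror); I couldn't check the bench camera's own view.

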